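# Tighten the lap grinder's lock ring with the pin spanner

## Robot

A 6-joint arm with a two-finger parallel gripper is mounted at the origin on the work surface. World frame = base frame: x ahead of the robot, y to its left, z up, the work surface at z = 0. Lengths are in m, angles in rad, forces in N, time in s.
With the tool pointing down it reaches from about 0.425 to 0.95 m from the base axis. Payload 3.5 kg.
Tool frame: the origin (TCP) lies at the very end of the fingers, on their centre line; the grasp point (between the pads) lies 19 mm behind it; z points along the fingers, y is the line along which they close (so a half turn about z gives the same grasp; the last joint's range is limited). The gripper opens to 85 mm and grips with 20 to 120 N. Pads are 22 mm wide; open, the fingers measure 114 mm over their backs; the gripper's body (76 mm by 85 mm) begins 54 mm behind the grasp point. The pads swing forward as they close: fully open they stand 13 mm farther back than shut.
Start: joints at [-1.373, 0.286, 1.577, -0, 1.279, -0.15], TCP at [0.23, -0.635, 0.231] pointing down, gripper open.
Joint ranges: [-2.77, 2.77], [-0.9, 2.22], [0.21, 2.48], [-1.53, 4.67], [0.24, 2.81], [-2.84, 2.84]. Speed limits (rad/s): [2.79, 2.79, 3.14, 3.14, 3.14, 3.14].

## Interface

Orientations are given as a unit quaternion [x, y, z, w].
In Python, from plant import get_state, read_camera, sign_off, recognise gives the robot as it stands.
- The arm moves only by the tool arm_command, never from a script. Its argument "steps" is a list of rows, each an object with "translation": the shift along the tool's x, y, z scaled (see below), a list of three; "twist": the turn, a rotation vector about the tool's x, y, z scaled (see below), a list of three; "fingers": the opening, from -1 (shut) to 1 (fully open). In form: [{"translation": [x, y, z], "twist": [rx, ry, rz], "fingers": fingers}, ...]. A call has 1 to 5 rows; each row is the pose to reach, as a shift and turn from the pose commanded when the call began, along the tool's axes at that moment; what a row does not reach only later rows make up. The controller multiplies each number of a shift by 75 cm and each number of a turn by 60 degrees. A row lasts 1/8 s, in which the tool goes at most 62.5 mm and 10.7 degrees, less where a joint would pass 70% of its speed; a pose out of reach is approached as far as the arm can. A call with a number of a shift or a turn outside -1 to 1 is refused whole. A call with a gripper value outside its range is refused whole. The fingers move at their own pace and stop on an object; "grip_force" is the grip in N (left out, the last holds). Time passes only in rows, so rows that repeat a pose let the fingers close. It gives the time, the measured TCP pose, the force, the opening and the grip force at its end, in the units of the state.
- get_state(): the state, without advancing time (a new reading comes with each control period).
- read_camera(name): name is "scene" or "top" or "wrist"; returns a dict with "pixels" (400x640x3 uint8, red, green, blue), "K" (3x3 intrinsics, pixels), "R" (3x3) and "t" (3): a world point X has camera coordinates R X + t; the wrist camera has in their place "T_tool_cam" (4x4, takes a point from camera to tool coordinates, whose origin is the TCP and whose axes are the flange's). Camera axes: x right, y down, z forward; pixel columns grow to the right and rows downward; lengths in m; the calibration is good to about 2 mm. A picture is of the moment at which its call begins: read the wrist's pose just before it. There is no depth.
- sign_off(): hands the job in; it is judged then, once.
Trained networks look in a picture, given as the dict that the camera call returned (one of the last four; its "shot" number tells which), for a name from the list of things; names that differ only in an ending like _2 or _b are one class to them, and where a whole thing is asked for, a point or a joint stands for the part that bears it (a point fixed in the world has none). Each returns a list of dicts, best first, with "conf" (0 to 1); they miss things now and then, are a little off and sometimes report something else, mostly with a low value. They report only what shows in the picture. A call takes as long as a camera call. They do not tell look-alikes from the thing itself.
- recognise(picture, query): "point" ([row, column] in pixels, amid what is visible of it).
The state is a dict: "time": time; "qpos": joint angles; "dq": joint speeds; "joint_efforts": joint torques, N m; "eef_pos": TCP position; "tcp_rot": TCP orientation; "contact_force": force on the tool from outside, world axes, zero at the start; "wrist_torque": the same for the moment, N m; "opening": opening from 0.0 (shut) to 1.0 (fully open); "finger_force": force on a finger pad.
Only numpy, scipy, OpenCV 4.12 (cv2) and the standard library are available. Lean on these libraries where they do the work, as an engineer would, in place of code of your own. Each camera call takes 0.05 s, during which the arm holds its last target. There are 200 camera calls.

## Task

The grinding disc of the small lap grinder is held by a loose lock ring. Pick up the two-pin spanner, push both its pins fully home in two opposite holes of the ring and turn the ring clockwise (seen from above) until it comes up hard against its stop. Then lift the spanner off and lay it back, pins down, in the shallow tray without disturbing the small oil cap that stands on the grinder's housing.

Things in the scene. Friction and masses are not known exactly. Their poses are not given: they have to be found in the camera images.
- grinder: Small lap grinder, fixed: green housing 220 x 220 mm, top 70 mm high; on it a flat grinding disc of 170 mm diameter (top at 90 mm) and at the centre a raised dark hub of 61 mm diameter that carries the lock ring. Origin on the table under the disc's axis, axes along the housing's sides.
- ring_center (a point): On the lock ring's vertical axis, level with its top face (124 mm high); axes are the housing's. Aluminium ring 62 mm across, 12 mm thick, six square through-holes 10 x 10 mm every 60 degrees, centres on a 21 mm radius. Their angle is not tied to the housing or to the joint value and differs each time: see or feel for it. Nothing in or around the ring stands above its top.
- lock_ring (a joint): Turn of the lock ring in rad: grows as the ring turns clockwise seen from above; it starts loose between 0.15 and 0.6, and the hard stop (tight) is at 1.2. Turning takes about 0.45 N m; it stays where it is left.
- spanner: Steel pin spanner, 0.15 to 0.3 kg. Origin midway between the two pin tips, z up as it stands pins down. Crossbar over the pins: 56 mm along y, 14 mm along x, z = 10 to 24 mm. Flat-sided handle bar 10 mm wide (y), same z, runs along -x to an 18 mm wide end at x = -151 to -163 mm, under which a 10 mm foot reaches z = 0: it rests level on pins and foot, and lies so in the tray at the start.
- pin_a (a point): Centre of the tip of the spanner's pin at y = +21 mm, z = 0. The round pins are 10 mm long and 7 mm thick, with tapered tips (3.6 mm across at the end, full width 2.8 mm up).
- pin_b (a point): Centre of the tip of the spanner's other pin, at y = -21 mm, z = 0.
- handle (a point): A point on the middle of the spanner's handle, 47 mm from the pins' line (x = -47 mm, z = 17 mm in the spanner), a good place to grip across y; its axes are the spanner's.
- tray_in (a point): Centre of the inner floor (4 mm above the table) of the shallow black tray, which is fixed, 260 mm (its x) by 200 mm (its y) outside, with 4 mm walls and its rim 14 mm above the table. The spanner lies on its +y side, handle towards -x; a loose brass washer, 48 mm across and 10 mm high, lies near x = +70, y = -55 mm.
- oil_cap: Small black cap, 22 mm across and 14 mm high, standing on a far corner of the grinder's housing, origin under its centre. Leave alone.
Mind the look-alikes: they are no part of the job. What is shaped like the spanner but turquoise or yellow is not meant.

How it is judged:
By the outcome, as a careful person would: the job done as asked, in the order asked, and still so for the second after the job is handed in, with the robot touching nothing.
It also fails if it takes over 61 s, if anything falls off the work surface, if the arm or the gripper's body presses on something with over 40 N, if the wrist force passes 120 N, or if a joint passes its speed limit or range.

## Working session

There is one attempt and no reset: what is moved stays moved. The work goes in short steps, Python scripts to look and compute and a tool call to move; the robot and the scene stay as the last step left them, time stands still between calls to the robot, and variables do not carry over. Pictures are saved under pics/ and viewed, at most 10 in all, crops included, and the job is handed in when it is done.

Besides the shell and the picture viewer there is one more tool, called after "Call:" as name(argument=value, ...) on one line, values as JSON. arm_command: Moves the arm, as the interface text tells. Shifts and turns lie within -1 to 1; 1 stands for 75 cm of shift or 60 degrees of turn. Its arguments: {"type":"object","properties":{"steps":{"type":"array"},"grip_force":{"type":"number"}},"required":["steps"]}

```bash
mkdir -p pics; ls
cat > h.py <<'E'
import numpy as np, cv2
from scipy.spatial.transform import Rotation as Ro
from plant import get_state, read_camera, sign_off, recognise
def save(p,n): cv2.imwrite('pics/'+n,p['pixels'][:,:,::-1])
def cam(p,s=None):
    if 'R' in p and p.get('R') is not None: return np.array(p['K']),np.array(p['R']),np.array(p['t'])
    T=np.eye(4);T[:3,:3]=Ro.from_quat(s['tcp_rot']).as_matrix();T[:3,3]=s['eef_pos']
    W=np.linalg.inv(T@np.array(p['T_tool_cam']));return np.array(p['K']),W[:3,:3],W[:3,3]
def px2w(c,rc,z):
    K,R,t=c;d=R.T@np.linalg.solve(K,[rc[1],rc[0],1]);o=-R.T@t
    return o+d*(z-o[2])/d[2]
def w2px(c,X):
    K,R,t=c;q=K@(R@np.asarray(X,float)+t);return q[1]/q[2],q[0]/q[2]
E
cat > a.py <<'E'
from h import *
s=get_state();print({k:np.round(v,3) for k,v in s.items()})
for n in ['scene','top']:
    p=read_camera(n);save(p,n+'1.png');c=cam(p,s)
    for q,z in [('spanner',.02),('handle',.021),('pin_a',.004),('ring_center',.124),('lock_ring',.124),('grinder',.09),('oil_cap',.08),('tray_in',.004)]:
        try: print(n,q,[(np.round(r['conf'],2),np.round(r['point']),np.round(px2w(c,r['point'],z)[:2],3)) for r in recognise(p,q)[:4]])
        except Exception as e: print(n,q,e)
E
python3 a.py
```

```text
pics
{'time': np.float64(0.0), 'qpos': array([-1.373,  0.287,  1.578,  0.   ,  1.279, -0.15 ]), 'dq': array([-0.001,  0.001, -0.001, -0.   ,  0.   ,  0.   ]), 'joint_efforts': array([ 2.0000e-03, -4.0598e+01, -2.9262e+01, -0.0000e+00,  6.0000e-03,
        0.0000e+00]), 'eef_pos': array([ 0.23 , -0.634,  0.23 ]), 'tcp_rot': array([ 0.985,  0.173, -0.   , -0.001]), 'contact_force': array([-0.655, -0.45 ,  0.508]), 'wrist_torque': array([-0.005, -0.008, -0.017]), 'finger_force': np.float64(0.0), 'opening': np.float64(1.002)}
scene spanner [(np.float64(0.97), array([175., 411.]), array([0.212, 0.277])), (np.float64(0.76), array([237., 482.]), array([0.393, 0.456]))]
scene handle [(np.float64(0.71), array([237., 482.]), array([0.392, 0.456])), (np.float64(0.61), array([177., 411.]), array([0.223, 0.278]))]
scene pin_a [(np.float64(0.83), array([290., 355.]), array([0.6  , 0.212])), (np.float64(0.76), array([176., 404.]), array([0.198, 0.26 ])), (np.float64(0.67), array([237., 483.]), array([0.374, 0.462]))]
scene ring_center [(np.float64(0.88), array([224., 164.]), array([ 0.643, -0.159])
[... 765 characters left out ...]
rray([225., 201.]), array([0.389, 0.476])), (np.float64(0.67), array([287., 273.]), array([0.209, 0.27 ])), (np.float64(0.63), array([154., 290.]), array([0.594, 0.219]))]
top ring_center [(np.float64(0.59), array([161., 446.]), array([ 0.527, -0.206]))]
top lock_ring [(np.float64(0.8), array([148., 458.]), array([ 0.565, -0.242]))]
top grinder [(np.float64(0.7), array([161., 447.]), array([ 0.537, -0.22 ]))]
top oil_cap [(np.float64(0.58), array([139., 408.]), array([ 0.608, -0.115]))]
top tray_in [(np.float64(0.69), array([170., 308.]), array([0.544, 0.169])), (np.float64(0.69), array([159., 444.]), array([ 0.566, -0.233])), (np.float64(0.23), array([151., 448.]), array([ 0.592, -0.247]))]
```

```bash
cd pics; python3 -c "
import cv2,numpy as np
a=cv2.imread('top1.png');cv2.imwrite('c1.png',cv2.resize(a[60:260,230:530],None,fx=2.6,fy=2.6,interpolation=cv2.INTER_CUBIC))"
```

```text
(no output)
```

View pics/c1.png

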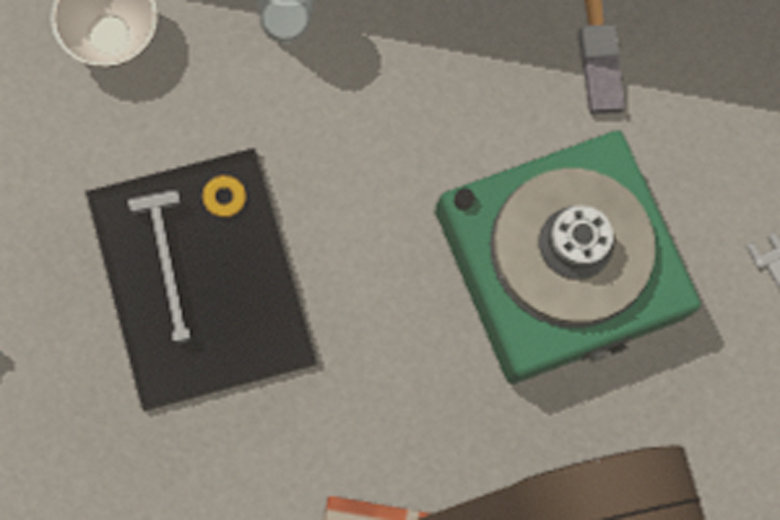

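View pics/scene1.png

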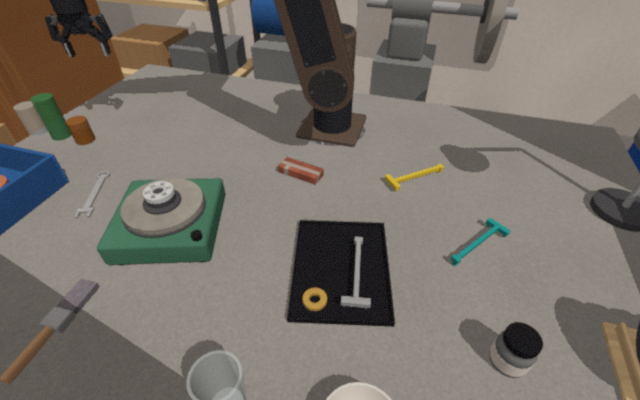

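The top crop shows the steel spanner in the black tray (crossbar at crop 154,201, handle end 180,335). The ring is at (583,235) and the oil cap at (464,199). The scene view confirms that the turquoise and yellow look-alikes lie outside the tray.

```bash
cat > b.py <<'E'
from h import *
p=read_camera('top');c=cam(p);s=get_state()
f=lambda x,y:(60+y/2.6,230+x/2.6)
A=px2w(c,f(154,201),.028);B=px2w(c,f(180,335),.028);u=(A-B)/np.linalg.norm(A-B)
print('cross',A,'end',B,np.linalg.norm(A-B),'yaw',np.degrees(np.arctan2(u[1],u[0])),'handle',A-u*.047)
print('ring',px2w(c,f(583,235),.124),'cap',px2w(c,f(464,199),.084))
g=[px2w(c,f(*q),.07)[:2] for q in[(440,205),(622,132),(699,308),(512,380)]];print('housing',np.round(g,3),np.mean(g,0))
g=[px2w(c,f(*q),.014)[:2] for q in[(87,191),(256,150),(317,365),(148,410)]];print('tray',np.round(g,3),np.mean(g,0))
p=read_camera('wrist');print(np.round(p['T_tool_cam'],3).tolist(),np.round(p['K'],1).tolist())
print(Ro.from_quat(s['tcp_rot']).as_matrix().round(3).tolist())
E
python3 b.py
```

```text
cross [0.63665591 0.21971338 0.028     ] end [0.48213221 0.19255233 0.028     ] 0.15689262407025756 yaw 9.969197538793638 handle [0.59036556 0.2115768  0.028     ]
ring [ 0.55686151 -0.23199322  0.124     ] cap [ 0.61227501 -0.1176911   0.084     ]
housing [[ 0.611 -0.094]
 [ 0.69  -0.299]
 [ 0.489 -0.365]
 [ 0.416 -0.159]] [ 0.55139661 -0.22915345]
tray [[0.655 0.296]
 [0.7   0.104]
 [0.448 0.043]
 [0.402 0.229]] [0.55117952 0.16808509]
[[-0.0, -0.96, -0.28, 0.07], [1.0, -0.0, -0.0, -0.001], [0.0, -0.28, 0.96, -0.143], [0.0, 0.0, 0.0, 1.0]] [[358.3, 0.0, 323.4], [0.0, 358.3, 195.5], [0.0, 0.0, 1.0]]
[[0.94, 0.341, 0.0], [0.341, -0.94, 0.0], [0.0, -0.0, -1.0]]
```

```bash
cat > go.py <<'E'
import sys
from h import *
# usage: go.py x y z yaw_deg : tool pointing down, tool x at yaw; prints scaled shift/turn from the measured pose
def go(x,y,z,yaw):
    s=get_state();R=Ro.from_quat(s['tcp_rot']);a=np.radians(yaw)
    T=Ro.from_matrix(np.array([[np.cos(a),np.sin(a),0],[np.sin(a),-np.cos(a),0],[0,0,-1]]))
    d=R.inv().apply(np.array([x,y,z])-s['eef_pos']);w=(R.inv()*T).as_rotvec()
    M=R.as_matrix()
    print('t',round(s['time'],2),'yaw',round(np.degrees(np.arctan2(M[1,0],M[0,0])),2),'shift',(d/.75).round(4),'twist',(w/np.radians(60)).round(4),'mm',(d*1000).round(1))
if __name__=='__main__': go(*map(float,sys.argv[1:]))
E
python3 go.py 0.557 -0.232 0.25 20
```

```text
t 1.0 yaw 19.93 shift [ 0.5927 -0.356  -0.0249] twist [ 0.      0.     -0.0012] mm [ 444.6 -267.   -18.7]
```

Call:
arm_command(steps=[{"translation":[0.5927,-0.356,-0.025],"twist":[0,0,0],"fingers":1},{"translation":[0.5927,-0.356,-0.025],"twist":[0,0,0],"fingers":1},{"translation":[0.5927,-0.356,-0.025],"twist":[0,0,0],"fingers":1},{"translation":[0.5927,-0.356,-0.025],"twist":[0,0,0],"fingers":1},{"translation":[0.5927,-0.356,-0.025],"twist":[0,0,0],"fingers":1}])

```text
time: 1.62
eef_pos: [0.428, -0.3905, 0.243]
tcp_rot: [0.985, 0.173, 0.0, 0.0]
contact_force: [0.4, -0.4, 0.4]
opening: 0.999
finger_force: 0.0
```

```bash
python3 go.py 0.557 -0.232 0.25 20
```

```text
t 1.62 yaw 19.91 shift [ 0.2337 -0.1402 -0.0094] twist [ 0.0008 -0.0003 -0.0015] mm [ 175.3 -105.1   -7. ]
```

Call:
arm_command(steps=[{"translation":[0.2337,-0.14,-0.0094],"twist":[0,0,0],"fingers":1},{"translation":[0.2337,-0.14,-0.0094],"twist":[0,0,0],"fingers":1},{"translation":[0.2337,-0.14,-0.0094],"twist":[0,0,0],"fingers":1},{"translation":[0.2337,-0.14,-0.0094],"twist":[0,0,0],"fingers":1},{"translation":[0.2337,-0.14,-0.0094],"twist":[0,0,0],"fingers":1}])

```text
time: 2.25
eef_pos: [0.5563, -0.2331, 0.2497]
tcp_rot: [0.985, 0.174, -0.0, 0.0]
contact_force: [0.7, 0.1, -0.3]
opening: 0.999
finger_force: 0.0
```

```bash
cat > c.py <<'E'
from h import *
s=get_state();p=read_camera('wrist');save(p,'w1.png');c=cam(p,s);print(s['time'],s['dq'].round(3),s['eef_pos'].round(4))
np.savez('w1.npz',K=c[0],R=c[1],t=c[2])
# rectify onto plane z=.124 : 120 mm square, 5 px/mm
cx,cy=.557,-.232;n=600
src=np.float32([w2px(c,(cx+dx,cy+dy,.124))[::-1] for dx,dy in[(.06,.06),(.06,-.06),(-.06,-.06),(-.06,.06)]])
H=cv2.getPerspectiveTransform(src,np.float32([[0,0],[n,0],[n,n],[0,n]]))
cv2.imwrite('pics/r1.png',cv2.warpPerspective(p['pixels'][:,:,::-1].copy(),H,(n,n),flags=cv2.INTER_CUBIC))
print([(r['conf'],r['point'],px2w(c,r['point'],.124).round(4)) for r in recognise(p,'ring_center')[:2]])
E
python3 c.py
```

```text
2.25 [-0.044 -0.004  0.013 -0.009 -0.001 -0.007] [ 0.5563 -0.2331  0.2497]
[(0.79, [143.5, 323.4], array([ 0.5861, -0.2213,  0.124 ]))]
```

View pics/r1.png

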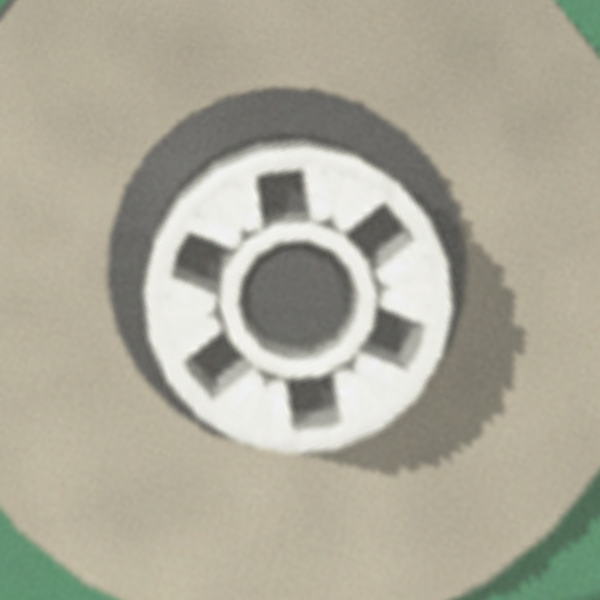

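The rectified view (5 px/mm, up is +x, left is +y) shows the ring centred near (299,297). The six holes are clear, with one at about (280,195). Next I measure their phase.

```bash
cat > d.py <<'E'
import cv2,numpy as np
g=cv2.cvtColor(cv2.imread('pics/r1.png'),6)
w=(g>205).astype(np.uint8)
n,l,st,ce=cv2.connectedComponentsWithStats(w);i=1+np.argmax(st[1:,4])
cs,_=cv2.findContours((l==i).astype(np.uint8),0,1);c=max(cs,key=cv2.contourArea)
h=cv2.convexHull(c);(u,v),ax,_=cv2.fitEllipse(h);print('ring ellipse',u,v,ax,'world',.557+(300-v)/5000,-.232+(300-u)/5000)
# angle measured in world sense: x up, y left
yy,xx=np.mgrid[:600,:600];dx=v-yy;dy=u-xx;r=np.hypot(dx,dy)/5;th=np.arctan2(dy,dx)
m=(r>18)&(r<25);wt=np.clip(220-g.astype(float),0,60)*m
z=(wt*np.exp(6j*th)).sum();print('hole phase deg (mod 60)',np.degrees(np.angle(z))/6)
E
python3 d.py; python3 go.py 0.565 0.207 0.25 10
```

```text
ring ellipse 297.2810974121094 299.110107421875 (303.3134765625, 305.49591064453125) world 0.557177978515625 -0.2314562194824219
hole phase deg (mod 60) 8.398430311094506
t 2.35 yaw 19.88 shift [ 0.2124 -0.5495 -0.0009] twist [0.0002 0.0007 0.1646] mm [ 159.3 -412.1   -0.7]
```

Call:
arm_command(steps=[{"translation":[0.2124,-0.55,0],"twist":[0,0,0.1646],"fingers":1},{"translation":[0.2124,-0.55,0],"twist":[0,0,0.1646],"fingers":1},{"translation":[0.2124,-0.55,0],"twist":[0,0,0.1646],"fingers":1},{"translation":[0.2124,-0.55,0],"twist":[0,0,0.1646],"fingers":1},{"translation":[0.2124,-0.55,0],"twist":[0,0,0.1646],"fingers":1}])

```text
time: 2.98
eef_pos: [0.5623, 0.0784, 0.2498]
tcp_rot: [0.996, 0.086, 0.0, 0.0]
contact_force: [1.1, 0.7, 0.1]
opening: 1.0
finger_force: 0.0
```

```bash
python3 go.py 0.59 0.2116 0.2 10
```

```text
t 2.98 yaw 9.86 shift [ 0.0668 -0.1686  0.0664] twist [ 0.0006 -0.0005 -0.0024] mm [  50.1 -126.5   49.8]
```

Call:
arm_command(steps=[{"translation":[0.067,-0.1686,0.066],"twist":[0,0,0],"fingers":1},{"translation":[0.067,-0.1686,0.066],"twist":[0,0,0],"fingers":1},{"translation":[0.067,-0.1686,0.066],"twist":[0,0,0],"fingers":1},{"translation":[0.067,-0.1686,0.066],"twist":[0,0,0],"fingers":1}])

```text
time: 3.48
eef_pos: [0.5898, 0.2111, 0.1993]
tcp_rot: [0.996, 0.088, -0.001, 0.0]
contact_force: [-0.6, -0.5, -0.1]
opening: 1.001
finger_force: 0.0
```

```bash
cat > e.py <<'E'
from h import *
s=get_state();p=read_camera('wrist');save(p,'w2.png');c=cam(p,s);print(s['time'],s['eef_pos'].round(4),abs(s['dq']).max())
# rectify onto z=.028, 240x240 mm, 2.5px/mm, centred 0.56,0.206
cx,cy=.56,.206;n=600;q=.12
src=np.float32([w2px(c,(cx+dx,cy+dy,.028))[::-1] for dx,dy in[(q,q),(q,-q),(-q,-q),(-q,q)]])
H=cv2.getPerspectiveTransform(src,np.float32([[0,0],[n,0],[n,n],[0,n]]))
im=cv2.warpPerspective(p['pixels'][:,:,::-1].copy(),H,(n,n),flags=cv2.INTER_CUBIC);cv2.imwrite('pics/r2.png',im)
hsv=cv2.cvtColor(im,cv2.COLOR_BGR2HSV);m=((hsv[...,2]>120)&(hsv[...,1]<60)).astype(np.uint8)
k,l,st,ce=cv2.connectedComponentsWithStats(m)
for i in range(1,k):
    if st[i,4]>800:
        cs,_=cv2.findContours((l==i).astype(np.uint8),0,1);print(st[i],cv2.minAreaRect(cs[0]))
E
python3 e.py
```

```text
3.475 [0.5898 0.2111 0.1993] 0.03153180722800335
[    0     0   336   600 82457] ((167.5, 299.5), (599.0, 335.0), 90.0)
[ 549    0   51  204 5297] ((574.0, 101.5), (203.0, 50.0), 90.0)
[  191    79   166   434 16375] ((296.4650573730469, 299.83612060546875), (426.9568786621094, 141.7746124267578), 79.7488021850586)
[ 487  573  113   27 1562] ((543.0, 586.0), (26.0, 112.0), 90.0)
```

View pics/r2.png

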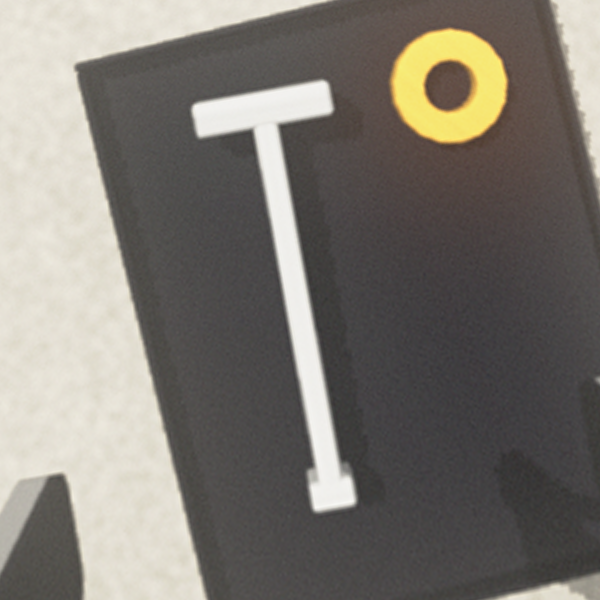

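The rectified tray view shows the spanner with its crossbar at (262,109), handle at about (282,225), yaw about 10° and length 171 mm, as expected. The washer at (448,85) is clear of where the fingers will go.

```bash
python3 go.py 0.5901 0.213 0.0065 9.8
```

```text
t 3.52 yaw 9.98 shift [ 0.0005 -0.0037  0.2583] twist [0.0008 0.0003 0.0031] mm [  0.4  -2.8 193.8]
```

Call:
arm_command(steps=[{"translation":[0.0005,-0.003,0.08],"twist":[0,0,0.003],"fingers":0},{"translation":[0.0005,-0.003,0.16],"twist":[0,0,0.003],"fingers":0},{"translation":[0.0005,-0.003,0.21],"twist":[0,0,0.003],"fingers":0},{"translation":[0.0005,-0.003,0.24],"twist":[0,0,0.003],"fingers":0},{"translation":[0.0005,-0.003,0.258],"twist":[0,0,0.003],"fingers":0}], grip_force=40)

```text
time: 4.15
eef_pos: [0.5907, 0.213, 0.0069]
tcp_rot: [0.996, 0.085, 0.001, 0.0]
contact_force: [0.5, 0.3, 1.4]
opening: 0.501
finger_force: 0.0
```

Call:
arm_command(steps=[{"translation":[0,0,0],"twist":[0,0,0],"fingers":-1},{"translation":[0,0,0],"twist":[0,0,0],"fingers":-1},{"translation":[0,0,0],"twist":[0,0,0],"fingers":-1},{"translation":[0,0,0],"twist":[0,0,0],"fingers":-1}], grip_force=40)

```text
time: 4.65
eef_pos: [0.5913, 0.2144, 0.0085]
tcp_rot: [0.996, 0.086, 0.002, 0.0]
contact_force: [0.6, -1.9, 4.1]
opening: 0.109
finger_force: 42.6
```

Call:
arm_command(steps=[{"translation":[0,0,0],"twist":[0,0,0],"fingers":-1},{"translation":[0,0,-0.03],"twist":[0,0,0],"fingers":-1},{"translation":[0,0,-0.1],"twist":[0,0,0],"fingers":-1},{"translation":[0,0,-0.18],"twist":[0,0,0],"fingers":-1},{"translation":[0,0,-0.26],"twist":[0,0,0],"fingers":-1}], grip_force=110)

```text
time: 5.28
eef_pos: [0.5886, 0.2145, 0.2033]
tcp_rot: [0.996, 0.086, -0.001, -0.0]
contact_force: [0.6, 0.0, -2.7]
opening: 0.086
finger_force: 107.9
```

```bash
cat > f.py <<'E'
from h import *
s=get_state();p=read_camera('wrist');save(p,'w3.png');print(s['time'],s['opening'],s['contact_force'].round(2),s['wrist_torque'].round(3))
K=np.array(p['K']);T=np.array(p['T_tool_cam']);W=np.linalg.inv(T);c=(K,W[:3,:3],W[:3,3])
# predicted crossbar outline in tool frame: handle gripped at 47mm, y=0; top face depth
for zt in (-.021,-.018):
  print(zt,[tuple(np.round(w2px(c,(x,y,zt)),1)) for x in(.040,.054) for y in(-.028,.028)])
E
python3 f.py; python3 go.py 0.5206 -0.2613 0.2 39
```

```text
5.275 0.08638269965297925 [ 0.56  0.04 -2.69] [-0.01  -0.116  0.029]
-0.021 [(np.float64(179.5), np.float64(245.4)), (np.float64(179.4), np.float64(405.3)), (np.float64(139.3), np.float64(242.9)), (np.float64(139.3), np.float64(407.9))]
-0.018 [(np.float64(177.5), np.float64(247.1)), (np.float64(177.4), np.float64(403.4)), (np.float64(138.2), np.float64(244.7)), (np.float64(138.2), np.float64(405.9))]
t 5.33 yaw 9.91 shift [-0.2051  0.6098  0.016 ] twist [ 0.0028 -0.0141 -0.4848] mm [-153.8  457.3   12. ]
```

View pics/w3.png

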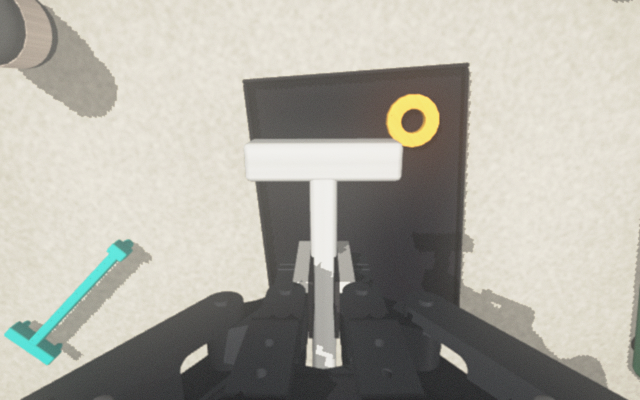

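The spanner is held level in the picture (crossbar cols 246–402, rows 139–181, centred on the fingers). I now take it above the ring.

Call:
arm_command(steps=[{"translation":[-0.205,0.61,0.0],"twist":[0,0,-0.485],"fingers":-1},{"translation":[-0.205,0.61,0.0],"twist":[0,0,-0.485],"fingers":-1},{"translation":[-0.205,0.61,0.0],"twist":[0,0,-0.485],"fingers":-1},{"translation":[-0.205,0.61,0.0],"twist":[0,0,-0.485],"fingers":-1},{"translation":[-0.205,0.61,0.0],"twist":[0,0,-0.485],"fingers":-1}])

```text
time: 5.95
eef_pos: [0.5424, -0.0895, 0.2016]
tcp_rot: [0.943, 0.334, -0.0, -0.0]
contact_force: [-0.2, -0.1, -2.3]
opening: 0.092
finger_force: 108.2
```

```bash
python3 go.py 0.5206 -0.2613 0.18 39
```

```text
t 5.95 yaw 39.0 shift [-0.1667  0.1597  0.0286] twist [-0.0009 -0.0002  0.    ] mm [-125.   119.8   21.5]
```

Call:
arm_command(steps=[{"translation":[-0.1667,0.1597,0.0286],"twist":[0,0,0],"fingers":-1},{"translation":[-0.1667,0.1597,0.0286],"twist":[0,0,0],"fingers":-1},{"translation":[-0.1667,0.1597,0.0286],"twist":[0,0,0],"fingers":-1},{"translation":[-0.1667,0.1597,0.0286],"twist":[0,0,0],"fingers":-1}])

```text
time: 6.45
eef_pos: [0.5203, -0.2625, 0.1794]
tcp_rot: [0.943, 0.331, -0.001, -0.001]
contact_force: [1.5, 0.8, -3.7]
opening: 0.086
finger_force: 108.3
```

```bash
cat > g.py <<'E'
from h import *
import sys
s=get_state();p=read_camera('wrist');save(p,sys.argv[1]);print(s['time'],s['opening'],s['eef_pos'].round(4),s['contact_force'].round(2),s['wrist_torque'].round(3))
a=p['pixels'][90:230,200:460,::-1];cv2.imwrite('pics/crop_'+sys.argv[1],cv2.resize(a,None,fx=3,fy=3,interpolation=cv2.INTER_CUBIC))
E
python3 g.py w4.png; python3 go.py 0.5206 -0.2613 0.18 39
```

```text
6.45 0.08560656834573878 [ 0.5203 -0.2625  0.1794] [ 1.54  0.81 -3.69] [ 0.099 -0.023 -0.002]
t 6.5 yaw 38.8 shift [-0.0006  0.0004 -0.0006] twist [-0.0023 -0.0003 -0.0034] mm [-0.5  0.3 -0.4]
```

View pics/crop_w4.png

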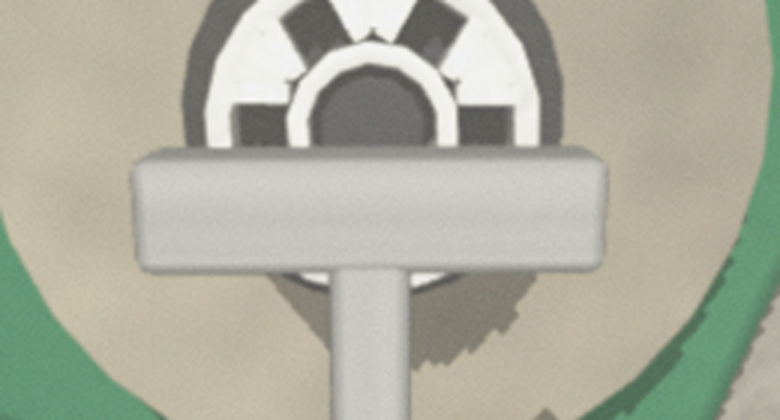

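The crop shows the bar centred on the ring laterally (bar centre col 370, ring centre 372). The two side holes are level (top edges at row 103), so the yaw fits. Next comes the fore-aft offset.

```bash
cat > k.py <<'E'
from h import *
p=read_camera('wrist');s=get_state()
W=np.linalg.inv(np.array(p['T_tool_cam']));c=(np.array(p['K']),W[:3,:3],W[:3,3])
f=lambda x,y:(90+y/3,200+x/3)
for zt in(-.0195,-.016): print('bar',zt,px2w(c,f(370,156),zt).round(4),px2w(c,f(370,269),zt).round(4))
zr=s['eef_pos'][2]-.124
print('hole far edges',px2w(c,f(260,103),zr).round(4),px2w(c,f(486,103),zr).round(4))
print('ring LR',px2w(c,f(205,120),zr).round(4),px2w(c,f(541,120),zr).round(4))
g=cv2.cvtColor(p['pixels'],cv2.COLOR_RGB2GRAY)
# ring outer rim points above the bar
w=(g>200).astype(np.uint8);w[139:]=0;w[:,:255]=0;w[:,395:]=0
k,l,st,_=cv2.connectedComponentsWithStats(w);i=1+np.argmax(st[1:,4]);cs,_=cv2.findContours((l==i).astype(np.uint8),0,1);h=cv2.convexHull(max(cs,key=cv2.contourArea))[:,0]
h=[q for q in h if q[1]<134];P=np.array([px2w(c,(q[1],q[0]),zr)[:2] for q in h])
A=np.c_[2*P,np.ones(len(P))];sol=np.linalg.lstsq(A,(P**2).sum(1),rcond=None)[0];print('circle',sol[:2],np.sqrt(sol[2]+sol[:2]@sol[:2]),len(P))
R=Ro.from_quat(s['tcp_rot']);print('earlier ring in tool',R.inv().apply(np.array([.5572,-.2315,.124])-s['eef_pos']).round(4))
E
python3 k.py
```

```text
bar -0.0195 [ 0.0534 -0.0013 -0.0195] [ 0.0401 -0.0013 -0.0195]
bar -0.016 [ 0.0529 -0.0013 -0.016 ] [ 0.0392 -0.0013 -0.016 ]
hole far edges [ 0.0527 -0.0214  0.0558] [0.0527 0.0198 0.0558]
ring LR [ 0.0497 -0.0315  0.0558] [0.0497 0.0299 0.0558]
circle [0.04660972 0.0001321 ] 0.03041616627462099 22
earlier ring in tool [0.0457 0.0008 0.0558]
```

Call:
arm_command(steps=[{"translation":[0.0007,0.0005,0.03],"twist":[0,0,0],"fingers":-1},{"translation":[0.0007,0.0005,0.05],"twist":[0,0,0],"fingers":-1},{"translation":[0.0007,0.0005,0.06],"twist":[0,0,0],"fingers":-1},{"translation":[0.0007,0.0005,0.064],"twist":[0,0,0],"fingers":-1},{"translation":[0.0007,0.0005,0.067],"twist":[0,0,0],"fingers":-1}])

```text
time: 7.18
eef_pos: [0.5228, -0.2602, 0.1305]
tcp_rot: [0.943, 0.334, 0.0, 0.0]
contact_force: [0.7, 0.3, -1.9]
opening: 0.09
finger_force: 108.4
```

Call:
arm_command(steps=[{"translation":[0,0,0.002],"twist":[0,0,0],"fingers":-1},{"translation":[0,0,0.004],"twist":[0,0,0],"fingers":-1}])

```text
time: 7.42
eef_pos: [0.5226, -0.2604, 0.1274]
tcp_rot: [0.943, 0.334, 0.0, 0.0]
contact_force: [-0.5, -0.3, -2.4]
opening: 0.09
finger_force: 108.4
```

```bash
python3 g.py w5.png; python3 go.py 0.5206 -0.2613 0.12 39
```

```text
7.425 0.08967003364066686 [ 0.5226 -0.2604  0.1274] [-0.51 -0.32 -2.37] [ 0.045 -0.02  -0.024]
t 7.47 yaw 38.96 shift [-0.0028 -0.0004  0.0094] twist [ 0.0002 -0.0001 -0.0006] mm [-2.1 -0.3  7. ]
```

View pics/crop_w5.png

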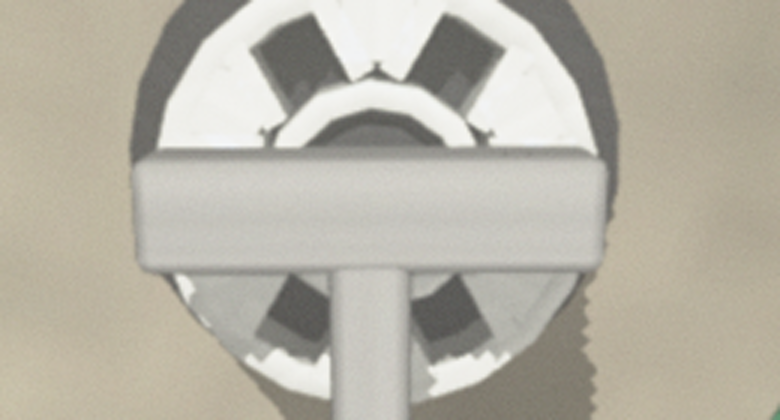

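The crop shows the ring centre at col 377 against bar centre 370, so about 1 mm to +y. Computing the fore-aft value.

```bash
cat > k2.py <<'E'
from h import *
p=read_camera('wrist');s=get_state()
W=np.linalg.inv(np.array(p['T_tool_cam']));c=(np.array(p['K']),W[:3,:3],W[:3,3])
zr=s['eef_pos'][2]-.124
for zt in(-.0195,-.016): print('bar',px2w(c,(90+156/3,200+369.5/3),zt).round(4),px2w(c,(90+269/3,200+369.5/3),zt).round(4))
g=cv2.cvtColor(p['pixels'],cv2.COLOR_RGB2GRAY)
w=(g>195).astype(np.uint8);w[139:]=0;w[:,:235]=0;w[:,420:]=0;w[:60]=0
k,l,st,_=cv2.connectedComponentsWithStats(w);i=1+np.argmax(st[1:,4]);cs,_=cv2.findContours((l==i).astype(np.uint8),0,1);h=cv2.convexHull(max(cs,key=cv2.contourArea))[:,0]
h=[q for q in h if q[1]<136];P=np.array([px2w(c,(q[1],q[0]),zr)[:2] for q in h]);print(st[i])
from scipy.optimize import least_squares
r=least_squares(lambda v:np.hypot(P[:,0]-v[0],P[:,1]-v[1])-.031,[.047,0],loss='soft_l1',f_scale=.0005);print('ring centre',r.x,np.abs(r.fun).max(),len(P))
print('bottom edge',px2w(c,(90+400/3,200+377/3),zr).round(4),'front hole inner/outer corners',[px2w(c,(90+y/3,200+x/3),zr)[:2].round(4).tolist() for x,y in[(250,48),(313,12),(443,12),(506,48)]])
print('earlier ring',Ro.from_quat(s['tcp_rot']).inv().apply(np.array([.5572,-.2315,.124])-s['eef_pos']).round(4))
E
python3 k2.py
```

```text
bar [ 0.0534 -0.0014 -0.0195] [ 0.0401 -0.0014 -0.0195]
bar [ 0.0529 -0.0014 -0.016 ] [ 0.0392 -0.0014 -0.016 ]
[ 253   78  146   61 4832]
ring centre [ 0.04423524 -0.00055312] 0.0004933802775082506 23
bottom edge [ 0.015  -0.0003  0.003 ] front hole inner/outer corners [[0.0645, -0.0172], [0.0691, -0.0088], [0.0691, 0.0082], [0.0645, 0.0166]]
earlier ring [ 0.0451 -0.0004  0.003 ]
```

Call:
arm_command(steps=[{"translation":[0,0,-0.006],"twist":[0,0,0],"fingers":-1},{"translation":[-0.0027,0.0012,-0.006],"twist":[0,0,0],"fingers":-1},{"translation":[-0.0027,0.0012,-0.003],"twist":[0,0,0],"fingers":-1},{"translation":[-0.0027,0.0012,0],"twist":[0,0,0],"fingers":-1},{"translation":[-0.0027,0.0012,0.003],"twist":[0,0,0],"fingers":-1}])

```text
time: 8.15
eef_pos: [0.5213, -0.262, 0.1243]
tcp_rot: [0.943, 0.334, -0.0, -0.0]
contact_force: [-0.6, 0.9, -2.7]
opening: 0.089
finger_force: 108.4
```

Call:
arm_command(steps=[{"translation":[0,0,0.002],"twist":[0,0,0],"fingers":-1},{"translation":[0,0,0.004],"twist":[0,0,0],"fingers":-1}])

```text
time: 8.4
eef_pos: [0.5214, -0.2621, 0.1216]
tcp_rot: [0.943, 0.334, -0.0, -0.0]
contact_force: [0.5, 0.4, -2.2]
opening: 0.086
finger_force: 108.4
```

Call:
arm_command(steps=[{"translation":[0,0,0.0015],"twist":[0,0,0],"fingers":-1},{"translation":[0,0,0.003],"twist":[0,0,0],"fingers":-1}])

```text
time: 8.65
eef_pos: [0.5214, -0.2621, 0.1195]
tcp_rot: [0.943, 0.334, 0.0, 0.0]
contact_force: [0.1, -0.6, -1.8]
opening: 0.088
finger_force: 108.4
```

Call:
arm_command(steps=[{"translation":[0,0,0.0015],"twist":[0,0,0],"fingers":-1},{"translation":[0,0,0.003],"twist":[0,0,0],"fingers":-1}])

```text
time: 8.9
eef_pos: [0.5215, -0.2622, 0.1186]
tcp_rot: [0.943, 0.334, -0.0, -0.0]
contact_force: [-5.2, 2.3, 7.8]
opening: 0.086
finger_force: 109.7
```

Call:
arm_command(steps=[{"translation":[0,0,0.001],"twist":[0,0,0],"fingers":-1},{"translation":[0,0,0.001],"twist":[0,0,0],"fingers":-1}])

```text
time: 9.15
eef_pos: [0.5215, -0.2622, 0.1186]
tcp_rot: [0.943, 0.334, -0.0, -0.0]
contact_force: [-5.1, 2.3, 7.4]
opening: 0.092
finger_force: 109.8
```

```bash
python3 g.py w6.png; python3 go.py 0.5206 -0.2613 0.12 39; python3 -c "
from h import *
p=read_camera('scene');save(p,'s6.png')
a=p['pixels'][140:270,90:250,::-1];cv2.imwrite('pics/s6c.png',cv2.resize(a,None,fx=4,fy=4,interpolation=cv2.INTER_CUBIC))
b=cv2.imread('pics/crop_w6.png');a=cv2.imread('pics/s6c.png');b=cv2.resize(b,(640,345));cv2.imwrite('pics/m6.png',cv2.resize(np.vstack([a,b]),(436,590)))"
```

```text
9.15 0.09246574062559508 [ 0.5215 -0.2622  0.1186] [-5.14  2.35  7.43] [0.547 0.597 0.087]
t 9.2 yaw 38.99 shift [-0.0002 -0.0017 -0.0019] twist [-0.0002  0.0003 -0.0001] mm [-0.1 -1.3 -1.4]
```

View pics/m6.png

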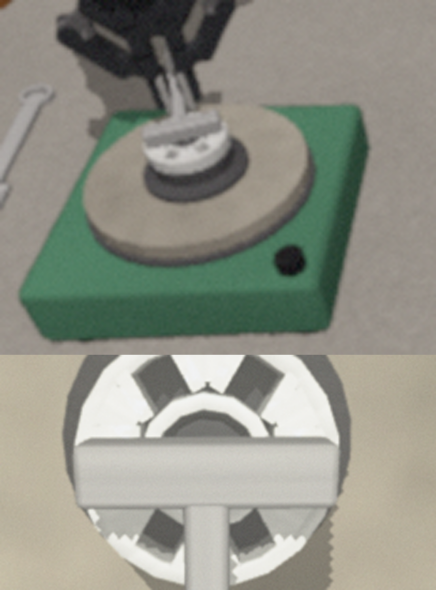

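The pair of views shows the crossbar resting on or very near the ring face. I press a little further to confirm that it is seated.

Call:
arm_command(steps=[{"translation":[0,0,0.0015],"twist":[0,0,0],"fingers":-1},{"translation":[0,0,0.003],"twist":[0,0,0],"fingers":-1},{"translation":[0,0,0.003],"twist":[0,0,0],"fingers":-1}])

```text
time: 9.62
eef_pos: [0.5215, -0.2624, 0.1182]
tcp_rot: [0.943, 0.334, -0.0, -0.0]
contact_force: [-8.8, 3.6, 14.5]
opening: 0.089
finger_force: 111.0
```

Call:
arm_command(steps=[{"translation":[0,-0.0006,0],"twist":[0,0,0],"fingers":-1},{"translation":[0,-0.0012,0],"twist":[0,0,0],"fingers":-1},{"translation":[0,-0.0012,0.001],"twist":[0,0,0],"fingers":-1}])

```text
time: 10.0
eef_pos: [0.5216, -0.2624, 0.1182]
tcp_rot: [0.943, 0.334, 0.0, 0.001]
contact_force: [-8.6, 2.4, 18.1]
opening: 0.086
finger_force: 111.3
```

Call:
arm_command(steps=[{"translation":[0.0003,-0.0065,0],"twist":[0,0,0.1],"fingers":-1},{"translation":[0.0013,-0.0129,0],"twist":[0,0,0.2],"fingers":-1},{"translation":[0.003,-0.0191,0],"twist":[0,0,0.3],"fingers":-1}], grip_force=118)

```text
time: 10.38
eef_pos: [0.5156, -0.2515, 0.1184]
tcp_rot: [0.983, 0.182, 0.002, 0.004]
contact_force: [-4.3, -1.0, 12.2]
opening: 0.083
finger_force: 116.2
```

```bash
cat > st.py <<'E'
from h import *
s=get_state();R=Ro.from_quat(s['tcp_rot']);M=R.as_matrix()
print('yaw',np.degrees(np.arctan2(M[1,0],M[0,0])).round(2),'tilt',np.degrees(np.arccos(-M[2,2])).round(2),'F tool',R.inv().apply(s['contact_force']).round(1),'M tool',R.inv().apply(s['wrist_torque']).round(2),'ring axis est', (s['eef_pos']+M[:,0]*.0464).round(4))
E
python3 st.py
```

```text
yaw 20.94 tilt 0.5 F tool [ -4.3  -0.5 -12.2] M tool [ 0.14 -0.41 -0.51] ring axis est [ 0.559  -0.2349  0.1185]
```

Call:
arm_command(steps=[{"translation":[0.0003,-0.0065,0],"twist":[0,0,0.1],"fingers":-1},{"translation":[0.0013,-0.0129,0],"twist":[0,0,0.2],"fingers":-1},{"translation":[0.0013,-0.0129,0],"twist":[0,0,0.2],"fingers":-1}])

```text
time: 10.75
eef_pos: [0.5125, -0.2418, 0.1183]
tcp_rot: [0.997, 0.079, 0.001, 0.003]
contact_force: [-7.0, -0.4, 12.9]
opening: 0.083
finger_force: 116.4
```

```bash
python3 st.py
```

```text
yaw 9.04 tilt 0.39 F tool [ -6.9  -0.7 -13. ] M tool [ 0.15 -0.77 -0.18] ring axis est [ 0.5583 -0.2345  0.1184]
```

Call:
arm_command(steps=[{"translation":[0.0003,-0.0065,0],"twist":[0,0,0.1],"fingers":-1},{"translation":[0.0013,-0.0129,0],"twist":[0,0,0.2],"fingers":-1},{"translation":[0.0013,-0.0129,0],"twist":[0,0,0.2],"fingers":-1}])

```text
time: 11.12
eef_pos: [0.5115, -0.2319, 0.1183]
tcp_rot: [1.0, -0.026, 0.001, 0.003]
contact_force: [-8.5, -0.7, 15.4]
opening: 0.088
finger_force: 116.6
```

```bash
python3 st.py
```

```text
yaw -2.95 tilt 0.33 F tool [ -8.4   1.3 -15.4] M tool [-0.1  -1.07 -0.17] ring axis est [ 0.5578 -0.2343  0.1184]
```

Call:
arm_command(steps=[{"translation":[-0.0004,-0.0065,0],"twist":[0,0,0.1],"fingers":-1},{"translation":[-0.0004,-0.0065,0],"twist":[0,0,0.1],"fingers":-1}])

```text
time: 11.38
eef_pos: [0.5117, -0.227, 0.1183]
tcp_rot: [0.997, -0.078, 0.002, 0.003]
contact_force: [-7.7, 1.2, 14.2]
opening: 0.088
finger_force: 116.5
```

```bash
python3 st.py
```

```text
yaw -8.95 tilt 0.35 F tool [ -7.7   0.1 -14.3] M tool [-0.18 -0.87 -0.19] ring axis est [ 0.5576 -0.2342  0.1184]
```

Call:
arm_command(steps=[{"translation":[-0.0001,-0.0065,0],"twist":[0,0,0.1],"fingers":-1},{"translation":[-0.0001,-0.0065,0],"twist":[0,0,0.1],"fingers":-1}])

```text
time: 11.62
eef_pos: [0.5125, -0.2221, 0.1182]
tcp_rot: [0.991, -0.13, 0.002, 0.002]
contact_force: [-7.5, 1.0, 14.1]
opening: 0.084
finger_force: 116.5
```

```bash
python3 st.py
```

```text
yaw -14.96 tilt 0.35 F tool [ -7.4   1.1 -14.1] M tool [-0.25 -0.86 -0.09] ring axis est [ 0.5573 -0.2341  0.1184]
```

```bash
python3 g.py w7.png
```

```text
11.625 0.08391807350003382 [ 0.5125 -0.2221  0.1182] [-7.5   0.95 14.09] [-0.02   0.897  0.086]
```

View pics/crop_w7.png

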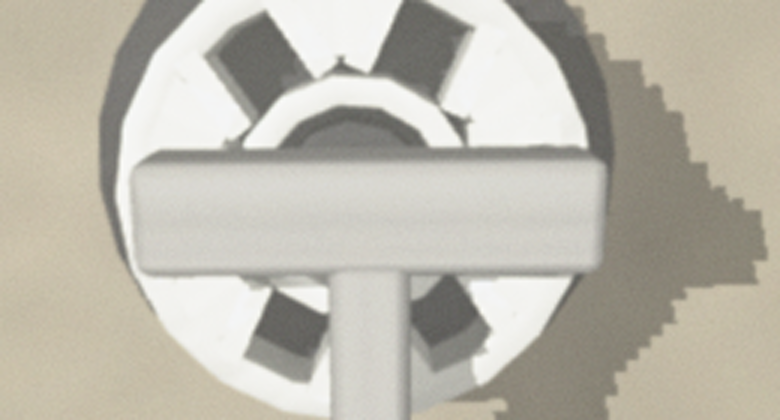

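The crop shows the pins in the holes with the ring turned along. It lags by a few degrees of play and sits about 2 mm toward −y (ring centre col 355, bar 369). I recentre and continue until the torque climbs.

Call:
arm_command(steps=[{"translation":[-0.0001,-0.0085,0],"twist":[0,0,0.1],"fingers":-1},{"translation":[-0.0001,-0.0085,0],"twist":[0,0,0.1],"fingers":-1}])

```text
time: 11.92
eef_pos: [0.5133, -0.2191, 0.1182]
tcp_rot: [0.984, -0.178, 0.001, 0.007]
contact_force: [-9.2, -8.6, 11.6]
opening: 0.083
finger_force: 118.2
```

```bash
python3 st.py
```

```text
yaw -20.51 tilt 0.8 F tool [ -5.5  11.4 -11.5] M tool [-1.84 -0.71 -1.23] ring axis est [ 0.5567 -0.2354  0.1185]
```

Call:
arm_command(steps=[{"translation":[-0.0001,-0.0072,0],"twist":[0,0,0.1],"fingers":-1},{"translation":[-0.0001,-0.0072,0],"twist":[0,0,0.1],"fingers":-1}])

```text
time: 12.18
eef_pos: [0.5138, -0.2172, 0.1182]
tcp_rot: [0.974, -0.226, 0.001, 0.011]
contact_force: [-13.3, -16.5, 11.0]
opening: 0.085
finger_force: 135.6
```

```bash
python3 st.py
```

```text
yaw -26.11 tilt 1.25 F tool [ -4.6  20.8 -10.6] M tool [-3.43 -0.61 -2.25] ring axis est [ 0.5555 -0.2376  0.1185]
```

The torque climbed from about 0.1 to over 2 N m, against 0.45 for plain turning, so the ring is hard on its stop. I ease back within the play and then lift.

Call:
arm_command(steps=[{"translation":[0.0003,0.006,0],"twist":[0,0,-0.09],"fingers":-1},{"translation":[0.0008,0.012,0],"twist":[0,0,-0.17],"fingers":-1},{"translation":[0.0008,0.012,0],"twist":[0,0,-0.17],"fingers":-1}])

```text
time: 12.55
eef_pos: [0.5128, -0.2209, 0.1183]
tcp_rot: [0.989, -0.145, 0.003, 0.004]
contact_force: [-6.1, -4.5, 11.4]
opening: 0.086
finger_force: 116.3
```

```bash
python3 st.py
```

```text
yaw -16.66 tilt 0.56 F tool [ -4.4   6.1 -11.4] M tool [-0.85 -0.48 -0.43] ring axis est [ 0.5572 -0.2342  0.1186]
```

Call:
arm_command(steps=[{"translation":[0.0004,0.0015,0],"twist":[0,0,-0.03],"fingers":-1},{"translation":[0.0004,0.0015,-0.006],"twist":[0,0,-0.03],"fingers":-1},{"translation":[0.0004,0.0015,-0.012],"twist":[0,0,-0.03],"fingers":-1},{"translation":[0.0004,0.0015,-0.02],"twist":[0,0,-0.03],"fingers":-1}])

```text
time: 13.05
eef_pos: [0.5118, -0.2181, 0.1279]
tcp_rot: [0.991, -0.131, 0.001, -0.0]
contact_force: [0.2, -0.2, -2.6]
opening: 0.081
finger_force: 116.1
```

Call:
arm_command(steps=[{"translation":[0,0,-0.02],"twist":[0,0,0],"fingers":-1},{"translation":[0,0,-0.08],"twist":[0,0,0],"fingers":-1},{"translation":[0,0,-0.1],"twist":[0,0,0],"fingers":-1},{"translation":[-0.08,0,-0.1],"twist":[0,0,0],"fingers":-1},{"translation":[-0.08,0,-0.1],"twist":[0,0,0],"fingers":-1}])

```text
time: 13.68
eef_pos: [0.4483, -0.1997, 0.1998]
tcp_rot: [0.991, -0.131, -0.004, -0.002]
contact_force: [-0.4, 0.9, -3.1]
opening: 0.086
finger_force: 116.0
```

```bash
python3 st.py; sed -e "s/w1\./w8./g;s/r1\./r8./" -e '/recognise(/d' c.py > c8.py; python3 c8.py; sed 's/r1/r8/' d.py | python3 -; python3 go.py 0.5901 0.213 0.2 9.8
```

```text
yaw -15.06 tilt 0.5 F tool [-0.6 -0.8  3.1] M tool [ 0.02  0.08 -0.02] ring axis est [ 0.4931 -0.2117  0.1994]
13.675 [ 0.008  0.045 -0.111  0.009 -0.061  0.008] [ 0.4483 -0.1997  0.1998]
ring ellipse 294.29095458984375 317.3835144042969 (265.147216796875, 299.2387390136719) world 0.5535232971191407 -0.23085819091796878
hole phase deg (mod 60) 20.28984746905029
t 13.72 yaw -15.06 shift [ 0.036  -0.5816  0.0028] twist [-0.002   0.0028 -0.4143] mm [  27.  -436.2    2.1]
```

```bash
cat > ph.py <<'E'
from h import *
import sys
g=cv2.cvtColor(cv2.imread('pics/'+sys.argv[1]),6)
yy,xx=np.mgrid[:600,:600]
c=cv2.HoughCircles(cv2.GaussianBlur(g,(7,7),2),cv2.HOUGH_GRADIENT,1,100,param1=80,param2=15,minRadius=145,maxRadius=162);print(c[0][:2])
u,v=c[0][0][:2] if len(sys.argv)<3 else map(float,sys.argv[2:])
dx=v-yy;dy=u-xx;r=np.hypot(dx,dy)/5;th=np.degrees(np.arctan2(dy,dx))
print([int(np.median(g[(r>20)&(r<24)&(abs(th-a)<2)])) for a in range(-180,180,5)])
E
python3 ph.py r1.png; python3 ph.py r8.png
```

```text
[[297.5 298.5 153.4]]
[92, 96, 102, 117, 167, 239, 240, 238, 236, 237, 239, 188, 131, 95, 100, 104, 179, 238, 238, 238, 235, 238, 238, 204, 178, 94, 89, 87, 176, 238, 237, 238, 236, 237, 238, 210, 96, 92, 89, 88, 136, 238, 237, 238, 236, 237, 239, 227, 89, 89, 90, 100, 144, 238, 237, 237, 236, 235, 237, 235, 92, 90, 91, 140, 186, 237, 240, 238, 236, 236, 240, 210]
[[298.5 298.5 154.5]]
[242, 243, 95, 96, 96, 95, 144, 243, 243, 243, 242, 242, 243, 238, 104, 91, 90, 0, 0, 0, 0, 0, 0, 0, 0, 0, 0, 0, 0, 0, 0, 0, 0, 0, 0, 0, 0, 0, 0, 0, 0, 0, 0, 0, 0, 0, 0, 0, 0, 0, 123, 99, 96, 97, 97, 243, 242, 243, 243, 242, 243, 243, 115, 98, 98, 97, 97, 244, 242, 243, 243, 242]
```

View pics/r8.png

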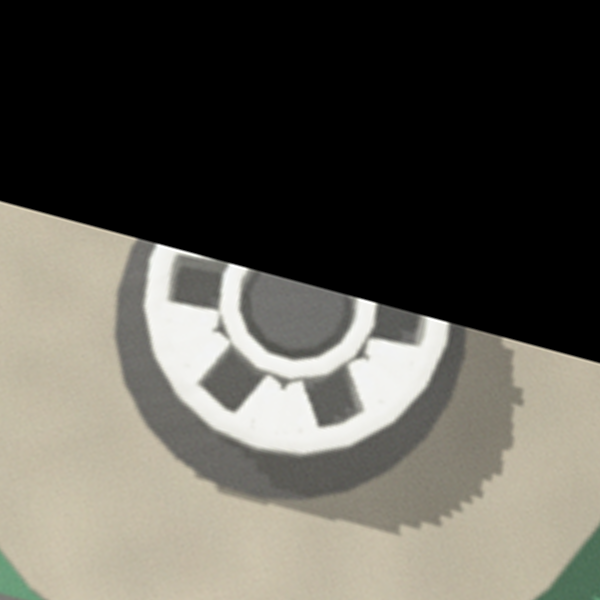

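The rectified view shows the holes at phase 20.3° against 8.5° at first, so the ring turned 48.3°. That is the same phase as in the view before the last two hard pushes, so it is on the stop. Back to the tray.

Call:
arm_command(steps=[{"translation":[0.036,-0.5816,0],"twist":[0,0,-0.414],"fingers":-1},{"translation":[0.036,-0.5816,0],"twist":[0,0,-0.414],"fingers":-1},{"translation":[0.036,-0.5816,0],"twist":[0,0,-0.414],"fingers":-1},{"translation":[0.036,-0.5816,0],"twist":[0,0,-0.414],"fingers":-1},{"translation":[0.036,-0.5816,0],"twist":[0,0,-0.414],"fingers":-1}])

```text
time: 14.35
eef_pos: [0.5541, 0.0957, 0.2039]
tcp_rot: [0.996, 0.086, 0.001, 0.0]
contact_force: [0.9, -0.1, -2.7]
opening: 0.084
finger_force: 116.3
```

```bash
python3 go.py 0.5901 0.213 0.1 9.8
```

```text
t 14.35 yaw 9.82 shift [ 0.0738 -0.1459  0.1386] twist [ 0.0004 -0.0016  0.0004] mm [  55.3 -109.4  103.9]
```

Call:
arm_command(steps=[{"translation":[0.0738,-0.1459,0],"twist":[0,0,0],"fingers":-1},{"translation":[0.0738,-0.1459,0],"twist":[0,0,0],"fingers":-1},{"translation":[0.0738,-0.1459,0.1386],"twist":[0,0,0],"fingers":-1},{"translation":[0.0738,-0.1459,0.1386],"twist":[0,0,0],"fingers":-1},{"translation":[0.0738,-0.1459,0.1386],"twist":[0,0,0],"fingers":-1}])

```text
time: 14.98
eef_pos: [0.5855, 0.2107, 0.0944]
tcp_rot: [0.996, 0.086, -0.005, 0.0]
contact_force: [-0.3, 0.3, -3.9]
opening: 0.084
finger_force: 116.2
```

```bash
python3 go.py 0.5901 0.213 0.012 9.8
```

```text
t 14.97 yaw 9.84 shift [ 0.0076 -0.002   0.1098] twist [0.     0.0097 0.0006] mm [ 5.7 -1.5 82.4]
```

Call:
arm_command(steps=[{"translation":[0,0,0],"twist":[0,0,0],"fingers":-1},{"translation":[0,0,0.06],"twist":[0,0,0],"fingers":-1},{"translation":[0,0,0.09],"twist":[0,0,0],"fingers":-1},{"translation":[0,0,0.105],"twist":[0,0,0],"fingers":-1},{"translation":[0,0,0.105],"twist":[0,0,0],"fingers":-1}])

```text
time: 15.6
eef_pos: [0.5898, 0.2109, 0.0223]
tcp_rot: [0.996, 0.085, 0.001, -0.0]
contact_force: [0.6, 0.5, -2.1]
opening: 0.08
finger_force: 116.4
```

```bash
python3 go.py 0.5901 0.213 0.0083 9.8;python3 st.py
```

```text
t 15.6 yaw 9.8 shift [ 0.0009 -0.0027  0.0187] twist [-0.     -0.0023 -0.0001] mm [ 0.7 -2.  14. ]
yaw 9.8 tilt 0.14 F tool [ 0.6 -0.4  2.1] M tool [ 0.02  0.01 -0.02] ring axis est [0.6355 0.2188 0.0224]
```

Call:
arm_command(steps=[{"translation":[0,0,0.008],"twist":[0,0,0],"fingers":-1},{"translation":[0,0,0.014],"twist":[0,0,0],"fingers":-1},{"translation":[0,0,0.017],"twist":[0,0,0],"fingers":-1},{"translation":[0,0,0.0185],"twist":[0,0,0],"fingers":-1},{"translation":[0,0,0.0185],"twist":[0,0,0],"fingers":-1}])

```text
time: 16.23
eef_pos: [0.5886, 0.2108, 0.0087]
tcp_rot: [0.996, 0.086, -0.0, 0.0]
contact_force: [-5.0, -0.9, 5.8]
opening: 0.084
finger_force: 117.8
```

Touching the floor (about 8 N more upward than in free air). I release gently by half opening.

Call:
arm_command(steps=[{"translation":[0,0,0],"twist":[0,0,0],"fingers":-0.6},{"translation":[0,0,0],"twist":[0,0,0],"fingers":-0.3},{"translation":[0,0,0],"twist":[0,0,0],"fingers":0},{"translation":[0,0,0],"twist":[0,0,0],"fingers":0}], grip_force=20)

```text
time: 16.73
eef_pos: [0.5885, 0.2108, 0.0068]
tcp_rot: [0.996, 0.086, 0.0, -0.0]
contact_force: [0.5, 0.4, 0.0]
opening: 0.498
finger_force: 0.0
```

Call:
arm_command(steps=[{"translation":[0,0,-0.02],"twist":[0,0,0],"fingers":0},{"translation":[0,0,-0.06],"twist":[0,0,0],"fingers":0},{"translation":[0,0,-0.13],"twist":[0,0,0],"fingers":0},{"translation":[0,0,-0.21],"twist":[0,0,0],"fingers":0},{"translation":[0,0,-0.25],"twist":[0,0,0],"fingers":0}])

```text
time: 17.35
eef_pos: [0.5903, 0.2112, 0.2006]
tcp_rot: [0.996, 0.086, 0.004, -0.0]
contact_force: [1.3, -0.4, -0.9]
opening: 0.502
finger_force: 0.0
```

```bash
sed 's/w2.png/w9.png/;s/r2.png/r9.png/' e.py > e9.py; python3 e9.py; python3 -c "
from h import *
p=read_camera('top');c=cam(p);g=p['pixels'].astype(int);a=cv2.imread('pics/top1.png')[:,:,::-1].astype(int)
d=np.abs(g-a).max(2);print('change near cap',d[125:150,395:425].max(),'ring',d[140:160,440:470].max(),'noise ref',d[200:230,320:350].max())
print([(r['conf'],np.round(r['point'],1)) for r in recognise(p,'oil_cap')[:2]])"
```

```text
17.35 [0.5903 0.2112 0.2006] 0.41311812696354494
[    0     0   336   600 78731] ((167.5, 299.5), (599.0, 335.0), 90.0)
[ 549    0   51  202 5261] ((574.0, 100.5), (201.0, 50.0), 90.0)
[  195    86   165   434 16321] ((299.63092041015625, 306.2416076660156), (427.0484924316406, 141.69297790527344), 79.99201965332031)
[ 446  365   97  139 4557] ((498.76922607421875, 428.34613037109375), (151.9562225341797, 45.85686111450195), 64.15560913085938)
change near cap 8 ring 132 noise ref 92
[(0.46, array([135.9, 411.1])), (0.4, array([152. , 453.7]))]
```

The spanner lies flat in the tray, within 3 mm of where it started, and the area around the oil cap is unchanged. The gripper is clear.

```bash
python3 -c "
from plant import *
print(sign_off())"
```

```text
the job is handed in; nothing more can be done
None
```

I turned the ring 48° clockwise until it came up hard against its stop, laid the spanner back in the tray pins down with the oil cap undisturbed, and handed the job in at about 17.5 s; the sign-off gave no verdict.

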